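# Dry-fit a carved plaque and hold the loupe over it at focus

## Task

Dry-fit the plaque on the green rest of the jig: set the dark backing plate squarely on the rest, then the carved tile, carving up, squarely on the plate with the edges of the pile flush, dropping nothing. Then take the loupe by its handle and hold it level and still, centred over the carved rosette, with the middle of the lens rim at the height of the white tip of the red pointer on the gauge post, touching neither pile nor gauge. The program finishes while the gripper is still holding the loupe there; leave the pointer where it is set, and the jar, sanding block and spare gouge where they lie.

Things in the scene. Friction and masses are not known exactly. Their poses are not given: they have to be found in the camera images.
- jig: Fixed inspection jig on the bench. Dark foot board 8 mm thick, reaching x -60 to +170 mm and y +-45 mm. At the origin (on the bench) stands the green rest block, 78 mm along x, 50 mm along y, its flat top 30 mm above the bench. At x = +135 mm stands a steel gauge post, 10 mm diameter, with a brass ball end, 198 mm high in all. x points from the rest to the post; z up.
- rest_top (a point): Centre of the green rest's top face, 30 mm above the bench; axes as the jig's (x along the 78 mm side).
- focus_mark (a point): White tip of the red pointer, which sits on a 26 mm red collar on the gauge post (collar 16 mm high) and points back to the rest, its tip 100 mm from the rest's centre towards the post and 6 mm thick. The point is its mid-height: the focal height, set between 125 and 175 mm above the bench. The collar slides on the post by a push of about 6 N; it must not be moved.
- plate: Loose dark walnut backing plate, 78 (x) x 50 (y) x 12 (z) mm, about 60 g; origin at the centre of its underside. Starts flat on the bench.
- tile: Loose pale carved tile, 78 (x) x 50 (y) x 12 (z) mm, about 45 g, with a low rosette (2 mm relief) at the centre of its top; origin at the centre of its underside. Starts flat on the bench, carving up, and either way round is right.
- loupe: Loose hand loupe lying flat on the bench, about 90 g. Round brass rim, 68 mm diameter, 16 mm thick, round a clear lens; straight black handle along -x, flat-sided, 18 mm wide (y), 16 mm high (z), from x = -46 to -136 mm, with a brass neck between. Origin at the underside of the rim's centre, z up. It balances about 60 mm from the lens centre towards the handle.
- lens (a point): Centre of the loupe's lens, at mid-thickness of the rim, 8 mm above the loupe's underside.
- loupe_grip (a point): Place to grip the loupe: middle of the handle's thickness, 78 mm from the lens centre along the loupe's -x; the fingers close along the loupe's y.
- glue_jar: Bystander: glue jar with orange cap, 44 mm diameter, 60 mm high; origin at the centre of its underside.
- sanding_block: Bystander: cork sanding block with a red face, 70 x 45 x 25 mm; origin at the centre of its underside.
- gouge: Bystander: spare gouge lying along its x, red handle from x = -110 to 0 mm, steel blade from 10 to 100 mm, 22 mm high; origin on the underside where the handle ends.
There are look-alikes about, which are no part of the job. Several things look just like the loupe: the one meant starts farthest to the robot's right. What is shaped like the tile but pink is not meant.

How it is judged:
On the way, in this order (a step that is already met when the one before it is completed fails the run):
1. the backing plate lies squarely on the green rest, released (horizontal distance between plate and rest_top below 0.007 m and angle between the x axis of plate and the x axis of rest_top, either way round below 0.14 rad and angle between plate's own z axis and vertical below 0.08 rad and z of plate in the frame of rest_top between -0.004 and 0.004 m and contact force between plate and the fingers below 0.1 N), for 0.2 s.
2. the carved tile lies squarely on the backing plate, released (all of step 1 and horizontal distance between tile and rest_top below 0.007 m and angle between the x axis of tile and the x axis of rest_top, either way round below 0.14 rad and angle between tile's own z axis and vertical below 0.08 rad and z of tile in the frame of rest_top between 0.008 and 0.016 m and contact force between tile and the fingers below 0.1 N and horizontal distance between tile and plate below 0.007 m), for 0.2 s.
At the end, for the whole second after the job is handed in: Plate on rest, tile on plate: within 7 mm, 8 degrees of square, flat, not touched by the fingers. Loupe held by the fingers only, touching nothing else, slower than 30 mm/s, level within 0.12 rad, lens centre within 13 mm of over the tile centre and 8 mm of the pointer tip height (all of step 2 and horizontal distance between lens and tile below 0.013 m and z of lens in the frame of focus_mark between -0.008 and 0.008 m and angle between loupe's own z axis and vertical below 0.12 rad and linear speed of loupe below 0.03 m/s and contact force between loupe and the fingers above 0.5 N and contact force between loupe and jig below 0.1 N and contact force between loupe and plate below 0.1 N and contact force between loupe and tile below 0.1 N and contact force between loupe and glue_jar below 0.1 N and contact force between loupe and sanding_block below 0.1 N and contact force between loupe and gouge below 0.1 N); the arm keeps its last pose, push and grip.
It fails at once if the gauge pointer is shifted by more than 4 mm (distance of focus_mark from where it was at the start of the episode above 0.004 m).
It fails at once if a bystander is moved by more than 30 mm (distance of any of glue_jar, sanding_block, gouge from where it was at the start of the episode above 0.03 m).
It fails at once if the plate, tile or loupe is dropped (falls freely at more than 0.5 m/s) ((linear speed of plate above 0.5 m/s and contact force between plate and the fingers below 0.05 N) or (linear speed of tile above 0.5 m/s and contact force between tile and the fingers below 0.05 N) or (linear speed of loupe above 0.5 m/s and contact force between loupe and the fingers below 0.05 N)).
It also fails if it takes over 69 s, if anything falls off the work surface, if the arm or the gripper's body presses on something with over 40 N, if the wrist force passes 120 N, or if a joint passes its speed limit or range.

## Robot

A 6-joint arm with a two-finger parallel gripper is mounted at the origin on the work surface. World frame = base frame: x ahead of the robot, y to its left, z up, the work surface at z = 0. Lengths are in m, angles in rad, forces in N, time in s.
With the tool pointing down it reaches from about 0.275 to 0.85 m from the base axis. Payload 19 kg.
Tool frame: the origin (TCP) lies on the centre line of the jaws, within the pads' length; the fingertips stand 11 mm ahead of it and the grasp point (between the pads) lies 8 mm behind it (robot.tips_ahead is the distance from the TCP to the fingertips, in m); z points along the fingers, y is the line along which they close (so a half turn about z gives the same grasp; the last joint's range is limited). The gripper opens to 85 mm and grips with 20 to 120 N. Pads are 22 mm wide; open, the fingers measure 114 mm over their backs; the gripper's body (76 mm by 85 mm) begins 54 mm behind the grasp point. The pads swing forward as they close: fully open they stand 13 mm farther back than shut.
Start: joints at [1.07, 0.15, 1.437, -0, 1.554, -0.134], TCP at [0.206, 0.537, 0.242] pointing down, gripper open.
Joint ranges: [-2.8, 2.8], [-0.68, 2.1], [0.12, 2.68], [-1.39, 4.53], [0.16, 2.79], [-2.81, 2.81]. Speed limits (rad/s): [1.89, 1.89, 2.22, 3.01, 3.01, 3.01].

## Interface

Orientations are given as a 3x3 rotation matrix whose columns are the frame's x, y, z axes.
In Python, from rig import robot gives the robot as it stands.
- The arm moves only by the tool arm_command, never from a script. Its argument "motion" is a list of rows, each a list of 4 numbers: the shift along the tool's x, y, z in cm, then the turn about the tool's z in rad. A call has 1 to 12 rows; each row shifts and turns the commanded pose from where the row before left it, along the tool's axes as they then stand; what a row does not reach is not made up. A row lasts 1/12 s, in which the tool goes at most 41.7 mm and 7.16 degrees, less where a joint would pass 70% of its speed; a pose out of reach is approached as far as the arm can. A call is refused whole if a number of a shift passes 4.17 or a number of a turn 0.125, either way. A call with a gripper value outside its range is refused whole. "gripper" is the finger opening in cm, from 0 to 8.54, set as the call begins (left out, the last holds). The fingers move at their own pace and stop on an object; "squeeze" is the grip in N (left out, the last holds). Time passes only in rows, so rows that do not move let the fingers close. It gives the time, the measured TCP pose, the force, the opening and the grip force at its end, in the units of the state.
- robot.get_state(): the state, without advancing time (a new reading comes with each control period).
- robot.camera(name): name is "scene" or "side" or "wrist"; returns a dict with "img" (384x512x3 uint8, blue, green, red), "intrinsics" (3x3 intrinsics, pixels), "k1" (the pictures are not rectified: a ray, as slopes to the right and down, at radius r is drawn at 1 + k1 r^2 times it, then the intrinsics apply), "T" (4x4, takes a point from camera to world coordinates). Camera axes: x right, y down, z forward; pixel columns grow to the right and rows downward; lengths in m; the calibration is good to about 2 mm. A picture is of the moment at which its call begins. There is no depth.
- robot.hand_in(): hands the job in; it is judged then, once.
Trained networks look in a picture, given as the dict that the camera call returned (one of the last four; its "shot" number tells which), for a name from the list of things; names that differ only in an ending like _2 or _b are one class to them, and where a whole thing is asked for, a point or a joint stands for the part that bears it (a point fixed in the world has none). Each returns a list of dicts, best first, with "p" (0 to 1); they miss things now and then, are a little off and sometimes report something else, mostly with a low value. They report only what shows in the picture. A call takes as long as a camera call. They do not tell look-alikes from the thing itself.
- robot.look_for(target, picture): "location" ([x, y, z] in m, in world coordinates, good to about 4 mm: the middle of the surface that is visible of it).
The state is a dict: "t": time; "q": joint angles; "joint_vel": joint speeds; "joint_efforts": joint torques, N m; "position": TCP position; "ee_rot": TCP orientation; "force": force on the tool from outside, world axes, zero at the start; "torque": the same for the moment, N m; "gripper_width": finger opening in m; "finger_force": force on a finger pad.
Only numpy, scipy, OpenCV 4.12 (cv2) and the standard library are available. Lean on these libraries where they do the work, as an engineer would, in place of code of your own. Each camera call takes 0.05 s, during which the arm holds its last target. There are 200 camera calls.

## Working session

There is one attempt and no reset: what is moved stays moved. The work goes in short steps, Python scripts to look and compute and a tool call to move; the robot and the scene stay as the last step left them, time stands still between calls to the robot, and variables do not carry over. Pictures are saved under pics/ and viewed, at most 10 in all, crops included, and the job is handed in when it is done.

Besides the shell and the picture viewer there is one more tool, called after "Call:" as name([rows], argument=value, ...), one row to a line, values as JSON. arm_command: Moves the arm, as the interface text tells. Its arguments: {"type":"object","properties":{"motion":{"type":"array"},"gripper":{"type":"number"},"squeeze":{"type":"number"}},"required":["motion"]}

```bash
mkdir -p pics; cat > h.py <<'E'
import numpy as np, cv2
from rig import robot
def proj(c,P):
    T=np.linalg.inv(c["T"]); p=T[:3,:3]@np.asarray(P,float)+T[:3,3]
    s=p[:2]/p[2]; s=s*(1+c["k1"]*(s@s)); K=c["intrinsics"]
    return K[:2,:2]@s+K[:2,2]
def ray(c,uv):
    K=c["intrinsics"]; d=np.linalg.solve(K[:2,:2],np.asarray(uv,float)-K[:2,2]); s=d.copy()
    for _ in range(20): s=d/(1+c["k1"]*(s@s))
    return c["T"][:3,3], c["T"][:3,:3]@np.array([s[0],s[1],1])
def onz(c,uv,z):
    o,d=ray(c,uv); return o+d*(z-o[2])/d[2]
def tri(obs):
    A=np.zeros((3,3));b=np.zeros(3)
    for c,uv in obs:
        o,d=ray(c,uv); d=d/np.linalg.norm(d); M=np.eye(3)-np.outer(d,d); A+=M;b+=M@o
    return np.linalg.solve(A,b)
E
python3 - <<'E'
from h import *
np.set_printoptions(precision=3,suppress=True)
ims=[]
for n in ("scene","side"):
    c=robot.camera(n); cv2.imwrite(f"pics/{n}0.png",c["img"]); print(n,c["T"][:3,3],c["k1"])
    for t in ("jig","focus_mark","plate","tile","loupe","glue_jar","sanding_block","gouge"):
        for r in robot.look_for(t,c): print(t,round(r["p"],2),np.array(r["location"]),proj(c,r["location"]).round())
E
```

```text
scene [ 1.331 -0.036  0.984] -0.09539028816626668
jig 0.71 [ 0.607 -0.015  0.01 ] [253. 212.]
focus_mark 0.39 [ 0.648 -0.008  0.175] [256. 189.]
plate 0.83 [0.633 0.235 0.011] [329. 217.]
tile 0.82 [0.459 0.255 0.01 ] [327. 178.]
tile 0.64 [0.326 0.226 0.014] [315. 152.]
loupe 0.83 [ 0.544 -0.254  0.013] [183. 197.]
loupe 0.62 [ 0.857 -0.049  0.01 ] [243. 281.]
glue_jar 0.74 [ 0.514 -0.415  0.048] [136. 184.]
sanding_block 0.64 [ 0.691 -0.151  0.025] [211. 231.]
gouge 0.52 [0.489 0.379 0.018] [363. 183.]
side [ 0.312 -0.844  0.789] 0.03280674190444523
jig 0.71 [ 0.576 -0.021  0.009] [257. 218.]
jig 0.29 [ 0.534 -0.258  0.012] [274. 292.]
focus_mark 0.64 [ 0.639 -0.017  0.178] [281. 157.]
plate 0.9 [0.629 0.227 0.016] [247. 159.]
tile 0.93 [0.317 0.219 0.016] [141. 182.]
tile 0.68 [0.446 0.25  0.012] [185. 168.]
loupe 0.73 [ 0.536 -0.259  0.012] [275. 292.]
loupe 0.62 [ 0.845 -0.049  0.007] [357. 202.]
glue_jar 0.83 [ 0.497 -0.431  0.054] [288. 357.]
sanding_block 0.68 [ 0.676 -0.158  0.025] [315. 240.]
```

View pics/scene0.png

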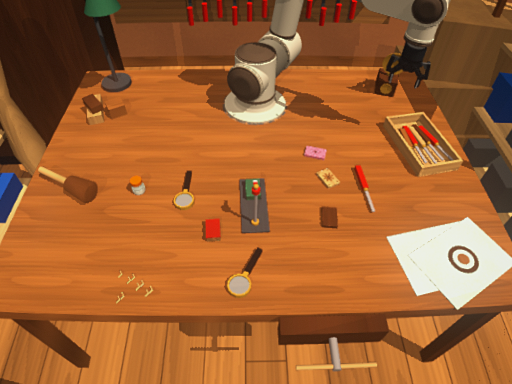

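View pics/side0.png

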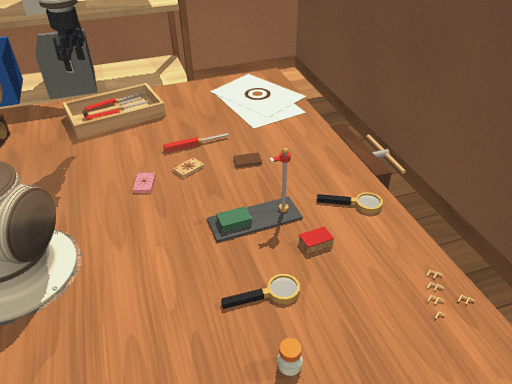

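The scene view shows two loupes, at (184,197) and (240,283). The one at (184,197), y≈-0.25, is farthest to the robot's right, so it is the one meant. There are two tile shapes: the pale one at (328,178) is meant and the pink one at (315,152) is not. The plate is at (329,217). The jig is at (255,205), with the rest nearer the robot and the pointer at about (256,189).

```bash
cat >> h.py <<'E'
def ortho(c,x0,y0,z,half=0.09,res=0.0005):
    # rows: +x up, cols: +y left (as seen by the robot)
    n=int(2*half/res); i,j=np.mgrid[0:n,0:n]
    P=np.stack([x0+half-i*res,y0+half-j*res,np.full(i.shape,z)],-1)
    T=np.linalg.inv(c["T"]); p=P@T[:3,:3].T+T[:3,3]; s=p[...,:2]/p[...,2:]
    s=s*(1+c["k1"]*(s**2).sum(-1,keepdims=True)); K=c["intrinsics"]
    uv=(s@K[:2,:2].T+K[:2,2]).astype(np.float32)
    return cv2.remap(c["img"],uv[...,0],uv[...,1],cv2.INTER_LINEAR)
def rect(o,mask,x0,y0,half=0.09,res=0.0005):
    m=cv2.morphologyEx(mask.astype(np.uint8),cv2.MORPH_OPEN,np.ones((5,5)))
    cs,_=cv2.findContours(m,cv2.RETR_EXTERNAL,cv2.CHAIN_APPROX_NONE)
    k=max(cs,key=cv2.contourArea); b=cv2.boxPoints(cv2.minAreaRect(k))
    w=np.stack([x0+half-b[:,1]*res,y0+half-b[:,0]*res],1)
    e=[w[1]-w[0],w[2]-w[1]]; L=[np.linalg.norm(v) for v in e]; v=e[int(np.argmax(L))]
    a=np.arctan2(v[1],v[0]); a=(a+np.pi/2)%np.pi-np.pi/2
    return w.mean(0),a,max(L),min(L)
def hsv(o): return [ch.astype(int) for ch in cv2.split(cv2.cvtColor(o,cv2.COLOR_BGR2HSV))]
E
python3 - <<'E'
from h import *
np.set_printoptions(precision=4,suppress=True)
T=[("plate",.631,.231,.012),("tile",.452,.252,.012),("rest",.535,-.01,.03),("loupe",.54,-.255,.016)]
rows=[]
for n in ("scene","side"):
    c=robot.camera(n); r=[]
    for nm,x,y,z in T:
        o=ortho(c,x,y,z,0.11,0.0011); r.append(o)
        H,S,V=hsv(ortho(c,x,y,z))
        m={"plate":V<105,"tile":(V>150)&(S<150)&(H>10),"rest":(H>50)&(H<95)&(S>80),"loupe":V<60}[nm]
        try: print(n,nm,*rect(None,m,x,y))
        except Exception as e: print(n,nm,e)
    rows.append(np.hstack(r))
cv2.imwrite("pics/ortho.png",np.vstack(rows))
E
```

```text
scene plate [0.6689 0.2288] 1.3343395 0.049241234 0.011900398
scene tile [0.4817 0.2547] 0.86216986 0.03221418 0.018439084
scene rest [ 0.5182 -0.0296] 0.007246256 0.07254159 0.021782039
scene loupe [ 0.4998 -0.2505] -1.5707964 0.0119999945 0.0035000145
side plate [0.6251 0.2067] -0.2412405 0.078323044 0.02370191
side tile [0.4559 0.2545] 0.5300151 0.09334075 0.06814767
side rest [ 0.5153 -0.027 ] 0.03844261 0.07965263 0.067603864
side loupe [ 0.4798 -0.2562] -0.048155546 0.05984622 0.025440354
```

View pics/ortho.png

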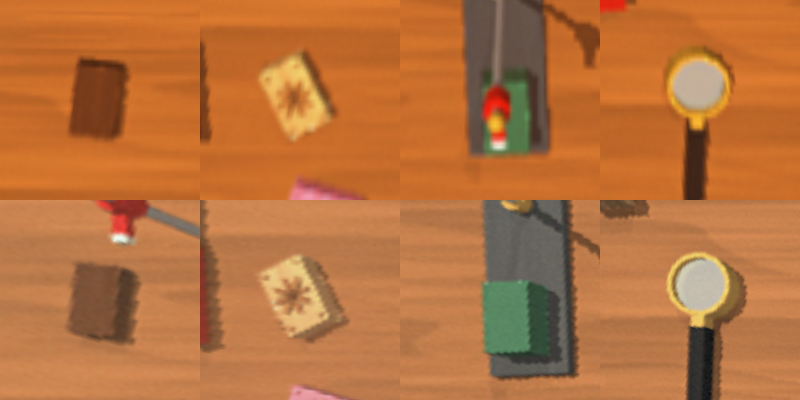

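The ortho crops (scene on top, side below) show the walnut plate at (98,98), yaw about -0.1. The pale rosette tile is at (297,97), yaw about +0.5. The right-hand loupe has its rim at (699,85) and its handle towards the robot. The green rest shows in the side crop at (516,318). The choices hold, so I go over the plate.

```bash
cat >> h.py <<'E'
def go(p,yaw=None):
    # yaw: wanted heading of a thing's x axis; tool x brought along it (mod pi)
    s=robot.get_state(); R=np.array(s["ee_rot"]); d=R.T@(np.asarray(p)-s["position"])*100
    t=0
    if yaw is not None:
        a=np.arctan2(R[1,0],R[0,0]); e=yaw-a; e=(e+np.pi/2)%np.pi-np.pi/2
        t=-e
    print("shift cm",d.round(2),"turn",round(t,3),"q6",round(s["q"][5],2), "tcp",np.round(s["position"],4),"toolx",R[:,0].round(3),"z",R[:,2].round(3))
E
python3 -c "
from h import *
print(robot.tips_ahead, robot.get_state()['gripper_width']); c=robot.camera('wrist'); s=robot.get_state()
print(np.array(s['ee_rot']).T@(c['T'][:3,3]-s['position'])); print(np.array(s['ee_rot']).T@c['T'][:3,:3])
go([.631,.231,.2],-.1)"
```

```text
0.011 0.08545092488853682
[ 0.08023367 -0.00077859 -0.13260701]
[[ 7.59498436e-05 -9.51384952e-01 -3.08004331e-01]
 [ 9.99999979e-01  1.38710416e-05  2.03741102e-04]
 [-1.89563877e-04 -3.08004340e-01  9.51384933e-01]]
shift cm [-50.62 -13.31   4.23] turn -0.267 q6 -0.13 tcp [0.2062 0.5367 0.2423] toolx [-0.933  0.359  0.   ] z [-0. -0. -1.]
```

Call:
arm_command([
  [-2,-0.5,0.4,0],
  [-4,-1.1,0.35,0],
  [-4,-1.1,0.35,0],
  [-4,-1.1,0.35,0],
  [-4.05,-1.1,0.35,0],
  [-4.05,-1.1,0.35,0],
  [-4.05,-1.1,0.35,0],
  [-4.05,-1.1,0.35,0],
  [-4.05,-1.1,0.35,0],
  [-4.05,-1.1,0.35,0],
  [-4.05,-1.1,0.35,0],
  [-4.05,-1.1,0.35,0],
])

```text
t: 2.05
position: [0.5928, 0.2532, 0.2]
ee_rot: [[-0.933, 0.359, 0.0], [0.359, 0.933, 0.0], [-0.0, 0.0, -1.0]]
force: [0.8, 0.4, -0.1]
gripper_width: 0.0851
finger_force: 0.0
```

Call:
arm_command([
  [-2.5,-0.7,0.1,0],
  [-1.5,-0.5,0,0],
  [0,0,0,-0.09],
  [0,0,0,-0.09],
  [0,0,0,-0.087],
  [0,0,0,0],
  [0,0,0,0],
])

```text
t: 2.63
position: [0.6241, 0.2297, 0.1993]
ee_rot: [[-0.995, 0.102, 0.0], [0.102, 0.995, 0.0], [-0.0, 0.0, -1.0]]
force: [0.4, -0.2, -1.0]
gripper_width: 0.0855
finger_force: 0.0
```

```bash
python3 - <<'E'
from h import *
np.set_printoptions(precision=4,suppress=True)
c=robot.camera("wrist"); go([.631,.231,.2],-.1)
o1=ortho(c,.631,.231,.012,0.09,0.0006); H,S,V=hsv(ortho(c,.631,.231,.012))
for th in (70,90,105): 
    try: print(th,*rect(None,V<th,.631,.231))
    except Exception as e: print(e)
cv2.imwrite("pics/w1.png",np.hstack([cv2.resize(c["img"],(400,300)),o1]))
E
```

```text
shift cm [-0.67  0.21 -0.08] turn -0.003 q6 -1.23 tcp [0.6241 0.2296 0.1992] toolx [-0.995  0.102 -0.   ] z [ 0.  0. -1.]
max() iterable argument is empty
90 [0.5891 0.244 ] 1.4601401 0.03340553 0.002705554
105 [0.5948 0.2393] -1.5707964 0.04949999 0.020500004
```

View pics/w1.png

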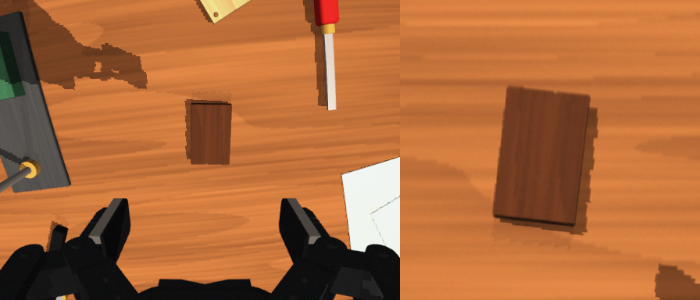

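Wrist ortho: the plate's corners are at (507,87), (590,95), (575,225) and (494,216). That gives 78 x 50 mm as it must be, centre (0.6274, 0.2361), yaw -0.10. Descending with the fingers part-closed.

Call:
arm_command([
  [-0.26,0.67,2,0],
  [0,0,3.5,0],
  [0,0,3.5,0],
  [0,0,3,0],
  [0,0,2.5,0],
  [0,0,1.5,0],
  [0,0,1,0],
  [0,0,0.6,0],
  [0,0,0,0],
], gripper=6.5)

```text
t: 3.43
position: [0.6273, 0.2357, 0.0225]
ee_rot: [[-0.995, 0.101, -0.001], [0.101, 0.995, -0.0], [0.001, -0.0, -1.0]]
force: [-0.4, 0.9, -0.3]
gripper_width: 0.065
finger_force: 0.0
```

Call:
arm_command([
  [0,0,0.2,0],
  [0,0,0.2,0],
  [0,0,0.1,0],
  [0,0,0.1,0],
  [0,0,0,0],
])

```text
t: 3.85
position: [0.6276, 0.2356, 0.0173]
ee_rot: [[-0.995, 0.1, 0.0], [0.1, 0.995, -0.0], [-0.0, 0.0, -1.0]]
force: [-0.8, 0.2, -0.3]
gripper_width: 0.0648
finger_force: 0.0
```

```bash
python3 - <<'E'
from h import *
c=robot.camera("wrist"); go([.6274,.2361,.013],-.1); cv2.imwrite("pics/w2.png",c["img"])
E
```

```text
shift cm [0.03 0.04 0.43] turn 0.0 q6 -1.23 tcp [0.6276 0.2357 0.0173] toolx [-0.995  0.1   -0.   ] z [ 0. -0. -1.]
```

View pics/w2.png

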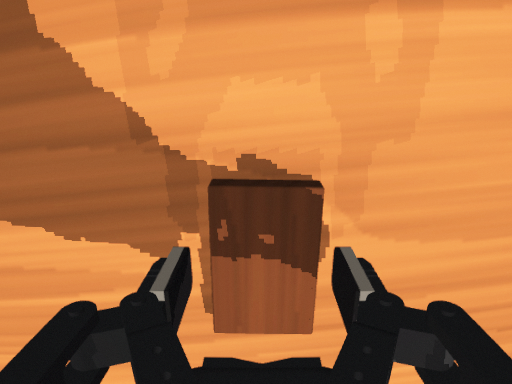

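The fingers straddle the plate symmetrically, left pad at (172,275), right pad at (350,275), plate centred at column 265. I feel for the bench in small steps.

Call:
arm_command([
  [0,0,0.1,0],
  [0,0,0.1,0],
  [0,0,0.1,0],
  [0,0,0,0],
])

```text
t: 4.23
position: [0.6275, 0.2356, 0.0138]
ee_rot: [[-0.995, 0.1, -0.0], [0.1, 0.995, -0.0], [0.0, -0.0, -1.0]]
force: [0.1, -0.4, -0.5]
gripper_width: 0.0652
finger_force: 0.0
```

Call:
arm_command([
  [0,0,0.1,0],
  [0,0,0.1,0],
  [0,0,0,0],
])

```text
t: 4.48
position: [0.6275, 0.2356, 0.0118]
ee_rot: [[-0.995, 0.1, -0.0], [0.1, 0.995, -0.0], [0.0, -0.0, -1.0]]
force: [0.2, 0.6, -0.7]
gripper_width: 0.0649
finger_force: 0.0
```

Call:
arm_command([
  [0,0,-0.15,0],
  [0,0,0,0],
  [0,0,0,0],
  [0,0,0,0],
  [0,0,0,0],
  [0,0,0,0],
], gripper=4.5, squeeze=40)

```text
t: 4.98
position: [0.6278, 0.2357, 0.0141]
ee_rot: [[-0.995, 0.1, 0.001], [0.1, 0.995, 0.0], [-0.001, 0.0, -1.0]]
force: [-0.7, 0.0, 5.3]
gripper_width: 0.0489
finger_force: 41.9
```

Call:
arm_command([
  [0,0,-0.5,0],
  [0,0,-2,0],
  [0,0,-3,0],
  [0,0,-3.5,0],
  [0,0,-3.5,0],
  [0,0,-2,0],
  [0,0,-1,0],
  [0,0,0,0],
])

```text
t: 5.65
position: [0.6282, 0.2358, 0.1709]
ee_rot: [[-0.995, 0.1, 0.003], [0.1, 0.995, 0.001], [-0.003, 0.001, -1.0]]
force: [0.6, 0.3, -1.2]
gripper_width: 0.0483
finger_force: 41.6
```

```bash
python3 - <<'E'
from h import *
np.set_printoptions(precision=4,suppress=True)
c=robot.camera("wrist"); go([.45,-.03,.17],0.02); cv2.imwrite("pics/w3.png",c["img"])
cs=[robot.camera(n) for n in("scene","side")]
f=[robot.look_for("focus_mark",k)[0]["location"] for k in cs]; print(np.array(f))
E
```

```text
shift cm [ 15.03 -28.21  -0.16] turn -0.12 q6 -1.23 tcp [0.6276 0.2357 0.1685] toolx [-0.995  0.1   -0.   ] z [ 0.  0. -1.]Traceback (most recent call last):
  File "<stdin>", line 5, in <module>
IndexError: list index out of range
```

View pics/w3.png

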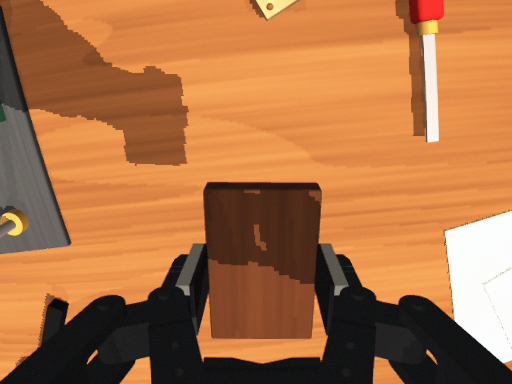

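The plate is held squarely between the pads (rows 184–338, columns 205–320). Carrying it round on the robot's side to look at the rest.

Call:
arm_command([
  [2,-1,0,-0.06],
  [4,-0.5,0,-0.06],
  [4,-0.5,0,0],
  [3.5,-1.5,0,0],
  [1.5,-3.5,0,0],
  [0,-4,0,0],
  [0,-4,0,0],
  [0,-4,0,0],
  [0,-4,0,0],
  [0,-3.5,0,0],
  [0,-1.7,0,0],
  [0,0,0,0],
])

```text
t: 6.85
position: [0.4814, -0.0476, 0.1672]
ee_rot: [[-1.0, -0.017, -0.002], [-0.017, 1.0, -0.0], [0.002, -0.0, -1.0]]
force: [-0.8, 0.9, -0.8]
gripper_width: 0.0483
finger_force: 41.6
```

```bash
python3 - <<'E'
from h import *
np.set_printoptions(precision=4,suppress=True)
s=robot.get_state(); print(s["position"],s["force"])
c=robot.camera("wrist"); go([.47,-.03,.17],0.02)
o=ortho(c,.515,-.027,.03,0.09,0.0006)
H,S,V=hsv(ortho(c,.515,-.027,.03)); print(*rect(None,(H>50)&(H<95)&(S>60),.515,-.027))
# held plate top in tool frame
R=np.array(s["ee_rot"]);p=np.array(s["position"])
ht=ortho(c,p[0],p[1],p[2]-.0021,0.09,0.0006)
for n in ("scene","side"):
    k=robot.camera(n); print(n,[(round(r["p"],2),np.array(r["location"])) for r in robot.look_for("focus_mark",k)])
    if n=="side":
        H,S,V=hsv(ortho(k,.515,-.027,.03)); print(*rect(None,(H>50)&(H<95)&(S>60)&(V>100),.515,-.027)); so=ortho(k,.515,-.027,.03,0.06,0.0006)
        w=[int(v) for v in proj(k,[.615,-.02,.175])]; cr=cv2.resize(k["img"][w[1]-25:w[1]+25,w[0]-25:w[0]+25],(200,200),interpolation=cv2.INTER_NEAREST); print(w)
z=np.zeros((300,200,3),np.uint8); z[:200]=so; 
z2=np.zeros((300,200,3),np.uint8);z2[:200]=cr
top=np.hstack([o,ht,]); bot=np.hstack([z[:200],cr,np.zeros((200,200,3),np.uint8)])
cv2.imwrite("pics/w4.png",np.vstack([top,bot]))
E
```

```text
[ 0.4814 -0.0476  0.1672] [-0.8119  0.9051 -0.7833]
shift cm [ 1.11  1.61 -0.27] turn -0.003 q6 -1.84 tcp [ 0.4814 -0.046   0.1672] toolx [-1.    -0.017  0.002] z [-0.002  0.    -1.   ]
[ 0.4923 -0.0056] 0.7026607 0.08141723 0.040713765
scene [(0.62, array([ 0.6541, -0.0083,  0.1735]))]
side [(0.45, array([ 0.6373, -0.0142,  0.1783]))]
[ 0.5167 -0.0174] 0.040793896 0.07818999 0.050335642
[271, 161]
```

View pics/w4.png

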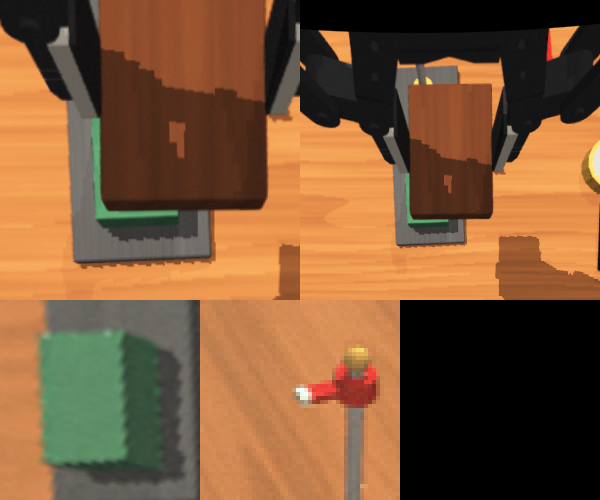

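The side ortho gives the rest as 78.2 x 50.3 mm at (0.5167, -0.0174), yaw 0.04. The held plate is centred on the TCP (rows 84–213 about 150). In the lower-middle crop the white tip is at (303,393), which is side pixel (271.7,159.2). I back off a little for an unobstructed wrist view of the rest.

Call:
arm_command([
  [2,1.5,0,0],
  [3,1.5,-1,0],
  [2,0,-1,0],
  [0.5,0,0,0],
  [0,0,0,0],
  [0,0,0,0],
])

```text
t: 7.6
position: [0.4067, -0.0156, 0.1885]
ee_rot: [[-1.0, -0.021, 0.001], [-0.021, 1.0, -0.0], [-0.001, -0.0, -1.0]]
force: [0.2, -0.4, 0.5]
gripper_width: 0.0486
finger_force: 41.6
```

```bash
python3 - <<'E'
from h import *
np.set_printoptions(precision=4,suppress=True)
c=robot.camera("wrist")
for lo in (60,90,110,130):
    H,S,V=hsv(ortho(c,.517,-.017,.03)); print(lo,*rect(None,(H>50)&(H<95)&(S>60)&(V>lo),.517,-.017))
cv2.imwrite("pics/w5.png",np.hstack([ortho(c,.517,-.017,.03,.06,.0004),cv2.resize(c["img"],(400,300))]))
for n in ("scene","side"):
    k=robot.camera(n)
    q=proj(k,[.6166,-.0134,.168]).astype(int); r=18
    a=k["img"][q[1]-r:q[1]+r,q[0]-r:q[0]+r]; H,S,V=hsv(a); m=(S<70)&(V>170)
    nn,l,st,ce=cv2.connectedComponentsWithStats(m.astype(np.uint8))
    for i in range(1,nn):
        uv=ce[i]+q-r; o,d=ray(k,uv)
        # nearest z along ray to the vertical line of the tip
        t=np.dot(d[:2],np.array([.6166,-.0134])-o[:2])/(d[:2]@d[:2]); print(n,st[i][4],uv,o+t*d)
go([.5167,-.0174,.044],.035)
E
```

```text
Traceback (most recent call last):
  File "h.py", line 29, in rect
    k=max(cs,key=cv2.contourArea); b=cv2.boxPoints(cv2.minAreaRect(k))
ValueError: max() iterable argument is empty
```

```bash
python3 - <<'E'
from h import *
np.set_printoptions(precision=4,suppress=True)
c=robot.camera("wrist")
print(proj(c,[.517,-.017,.03]),proj(c,[.478,-.017,.03]))
cv2.imwrite("pics/w5.png",np.hstack([ortho(c,.517,-.017,.03,.06,.0004),cv2.resize(c["img"],(400,300))]))
for n in ("scene","side"):
    k=robot.camera(n)
    q=proj(k,[.6166,-.0134,.168]).astype(int); r=18
    a=k["img"][q[1]-r:q[1]+r,q[0]-r:q[0]+r]; H,S,V=hsv(a); m=(S<70)&(V>170)
    nn,l,st,ce=cv2.connectedComponentsWithStats(m.astype(np.uint8))
    for i in range(1,nn):
        uv=ce[i]+q-r; o,d=ray(k,uv)
        t=np.dot(d[:2],np.array([.6166,-.0134])-o[:2])/(d[:2]@d[:2]); print(n,st[i][4],uv,o+t*d)
go([.5167,-.0174,.044],.035)
E
```

```text
[258.1923 283.649 ] [258.8939 248.8936]
scene 9 [254.7778 180.5556] [ 0.6166 -0.0121  0.1777]
side 10 [271.4 159.1] [ 0.6172 -0.0136  0.1761]
shift cm [-11.01  -0.36  14.39] turn -0.015 q6 -1.82 tcp [ 0.4067 -0.016   0.1881] toolx [-1.    -0.02   0.001] z [-0.001  0.    -1.   ]
```

View pics/w5.png

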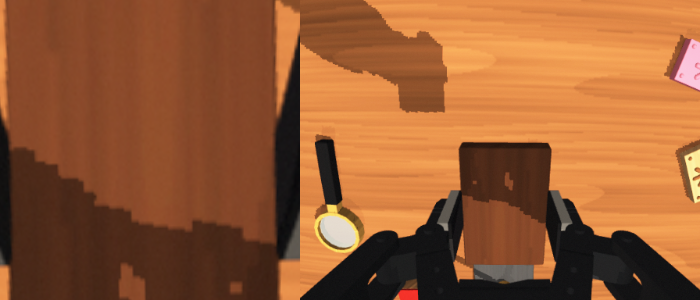

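This view's lower edge is towards the post, so the held plate hides the rest (258,284). The side-camera rest stands, and the pointer tip in both cameras fits it: x 0.617, y -0.013, z about 0.176. Placing the plate.

Call:
arm_command([
  [-2,-0.3,0,-0.015],
  [-3,0,1,0],
  [-3,0,2,0],
  [-2,0,2,0],
  [-1,0,2.5,0],
  [0,0,2.5,0],
  [0,0,1.7,0],
  [0,0,1,0],
  [0,0,0.5,0],
  [0,0,0,0],
])

```text
t: 8.63
position: [0.5162, -0.0154, 0.0559]
ee_rot: [[-0.999, -0.035, -0.001], [-0.035, 0.999, 0.0], [0.001, 0.0, -1.0]]
force: [-0.0, -0.5, -0.5]
gripper_width: 0.0484
finger_force: 41.6
```

```bash
python3 - <<'E'
from h import *
np.set_printoptions(precision=4,suppress=True)
go([.5167,-.0168,.045],.037)
k=robot.camera("side"); cv2.imwrite("pics/s6.png",cv2.resize(k["img"][170:250,200:320],(720,480),interpolation=cv2.INTER_CUBIC))
E
```

```text
shift cm [-0.05 -0.14  1.09] turn -0.002 q6 -1.78 tcp [ 0.5162 -0.0154  0.0559] toolx [-0.999 -0.035  0.001] z [-0.001  0.    -1.   ]
```

View pics/s6.png

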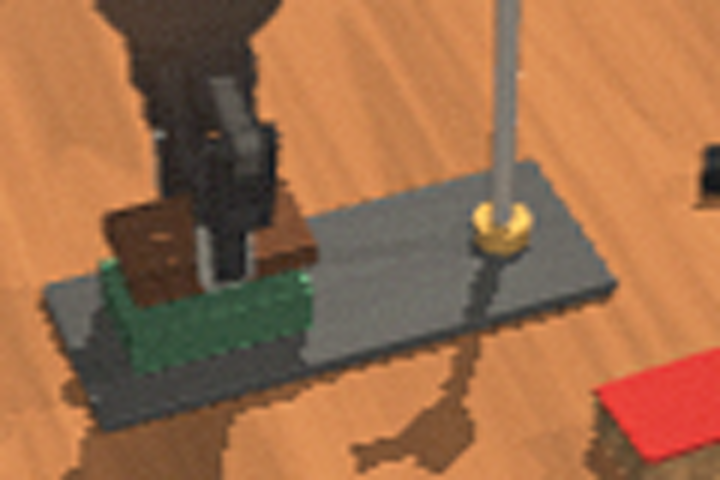

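The crop shows the plate parallel just above the rest, its front edge about (150,300)–(315,262), above the rest's (130,320)–(310,280). Lowering.

Call:
arm_command([
  [-0.05,-0.14,0.5,0],
  [0,0,0.4,0],
  [0,0,0.15,0],
  [0,0,0.1,0],
  [0,0,0,0],
])

```text
t: 9.1
position: [0.5169, -0.0168, 0.0451]
ee_rot: [[-0.999, -0.035, 0.0], [-0.035, 0.999, -0.0], [-0.0, -0.0, -1.0]]
force: [-0.2, 0.3, -1.0]
gripper_width: 0.0489
finger_force: 41.6
```

Call:
arm_command([
  [0,0,0.07,0],
  [0,0,0.07,0],
  [0,0,0,0],
])

```text
t: 9.35
position: [0.517, -0.0168, 0.0441]
ee_rot: [[-0.999, -0.035, 0.0], [-0.035, 0.999, -0.0], [-0.0, -0.0, -1.0]]
force: [-0.8, -1.3, 4.0]
gripper_width: 0.0489
finger_force: 42.0
```

Call:
arm_command([
  [0,0,0,0],
  [0,0,0,0],
  [0,0,0,0],
  [0,0,0,0],
  [0,0,-1,0],
  [0,0,-3,0],
  [0,0,-4,0],
  [0,0,-4,0],
  [0,0,-2,0],
  [0,0,-1,0],
  [0,0,0,0],
], gripper=7)

```text
t: 10.27
position: [0.5176, -0.0169, 0.1963]
ee_rot: [[-0.999, -0.035, 0.004], [-0.035, 0.999, -0.001], [-0.004, -0.001, -1.0]]
force: [0.0, -0.4, -0.2]
gripper_width: 0.0699
finger_force: 0.0
```

```bash
python3 - <<'E'
from h import *
np.set_printoptions(precision=4,suppress=True)
k=robot.camera("side"); H,S,V=hsv(ortho(k,.5167,-.0168,.042)); print(*rect(None,(V<115)&(S>90)&(H<25),.5167,-.0168))
k=robot.camera("wrist"); H,S,V=hsv(ortho(k,.5167,-.0168,.042)); print(*rect(None,(V<125)&(S>90)&(H<25),.5167,-.0168))
cv2.imwrite("pics/w7.png",np.hstack([ortho(k,.5167,-.0168,.042,.09,.0006),cv2.resize(k["img"],(400,300))]))
go([.452,.252,.19],.52)
E
```

```text
[ 0.52   -0.0449] 0.024686337 0.07771091 0.013724218
[ 0.5177 -0.0349] 0.029990911 0.079324305 0.014413512
shift cm [ 5.5  27.08  0.29] turn -0.485 q6 -1.79 tcp [ 0.5165 -0.0167  0.1928] toolx [-0.999 -0.035  0.001] z [-0.001  0.    -1.   ]
```

View pics/w7.png

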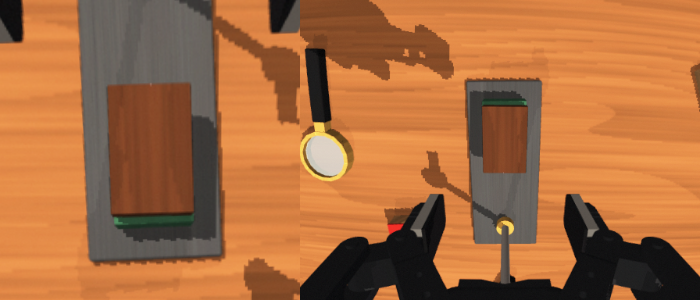

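The plate sits square on the rest, corners (108,85), (193,84), (192,215), (112,214), centre (0.517, -0.0175), with about 1.5 mm of rest showing on the robot's side. Next, the tile.

Call:
arm_command([
  [1.5,1.5,0,0],
  [2,3,0,0],
  [2,3.5,0,0],
  [0,4,0,0],
  [0,4,0,0],
  [0,4,0,0],
  [0,4,0,0],
  [0,2,0,-0.12],
  [0,1,0,-0.12],
  [0,0,0,-0.12],
  [0,0,0,-0.125],
  [0,0,0,0],
])

```text
t: 11.37
position: [0.4505, 0.251, 0.1916]
ee_rot: [[-0.864, -0.504, -0.003], [-0.504, 0.864, -0.001], [0.003, 0.0, -1.0]]
force: [-0.4, 0.5, -0.6]
gripper_width: 0.0702
finger_force: 0.0
```

```bash
python3 - <<'E'
from h import *
np.set_printoptions(precision=4,suppress=True)
k=robot.camera("wrist"); o=ortho(k,.452,.252,.012); H,S,V=hsv(o)
b=o[...,0].astype(int)
for th in (90,110,130): print(th,*rect(None,(S<150)&(V>th),.452,.252))
cv2.imwrite("pics/w8.png",np.hstack([ortho(k,.452,.252,.012,.09,.0006),cv2.resize(k["img"],(400,300))]))
go([.452,.252,.19],.52)
E
```

```text
90 [0.4528 0.2577] 0.4578334 0.079015076 0.050083205
110 [0.4529 0.2577] 0.45765936 0.0788635 0.05008302
130 [0.453  0.2578] 0.4578334 0.07853406 0.050083205
shift cm [-0.17  0.03  0.19] turn -0.001 q6 -1.73 tcp [0.4506 0.2509 0.1919] toolx [-0.868 -0.496  0.003] z [-0.003 -0.001 -1.   ]
```

View pics/w8.png

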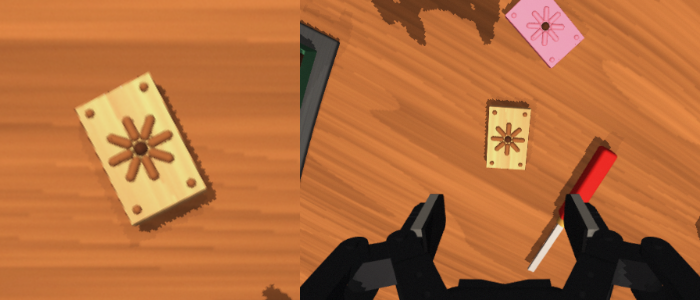

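The tile in the wrist ortho measures 78.6 x 50.1 mm at (0.4529, 0.2577), yaw 0.458, carving up. The pink look-alike is apart at (545,27) and the gouge is clear at (590,190). That was my last picture (I have viewed eleven, one over the limit), so from here I rely on numbers only.

Call:
arm_command([
  [0,0,0,0.062],
  [0,0,0,0],
  [0,0,0,0],
], gripper=6.5)

```text
t: 11.67
position: [0.4511, 0.2507, 0.193]
ee_rot: [[-0.898, -0.44, -0.001], [-0.44, 0.898, -0.0], [0.001, 0.0, -1.0]]
force: [-0.5, -0.6, -0.1]
gripper_width: 0.0649
finger_force: 0.0
```

```bash
python3 -c "
from h import *
go([.4529,.2577,.016],.458)"
```

```text
shift cm [-0.49  0.55 17.7 ] turn -0.002 q6 -1.67 tcp [0.4511 0.2507 0.193 ] toolx [-0.898 -0.44   0.001] z [-0.001 -0.    -1.   ]
```

Call:
arm_command([
  [-0.49,0.55,2,0],
  [0,0,3.5,0],
  [0,0,3.5,0],
  [0,0,3,0],
  [0,0,2.5,0],
  [0,0,1.5,0],
  [0,0,1,0],
  [0,0,0.5,0],
  [0,0,0.2,0],
  [0,0,0.1,0],
  [0,0,0,0],
])

```text
t: 12.58
position: [0.4536, 0.2582, 0.0164]
ee_rot: [[-0.897, -0.442, 0.001], [-0.442, 0.897, 0.0], [-0.001, -0.0, -1.0]]
force: [-0.0, 0.0, -0.3]
gripper_width: 0.0649
finger_force: 0.0
```

Call:
arm_command([
  [0,0,0.05,0],
  [0,0,0,0],
  [0,0,0,0],
  [0,0,0,0],
  [0,0,0,0],
  [0,0,0,0],
], gripper=4.5, squeeze=40)

```text
t: 13.08
position: [0.4536, 0.2583, 0.0163]
ee_rot: [[-0.897, -0.442, 0.001], [-0.442, 0.897, 0.0], [-0.001, -0.0, -1.0]]
force: [-2.9, -0.9, 9.0]
gripper_width: 0.0482
finger_force: 40.0
```

Call:
arm_command([
  [0,0,-0.5,0],
  [0,0,-2,0],
  [0,0,-3,0.1],
  [0,0,-3.5,0.1],
  [0,0,-3.5,0.1],
  [0,0,-2,0.1],
  [0,0,-1,0.02],
  [0,0,0,0],
  [0,0,0,0],
])

```text
t: 13.83
position: [0.453, 0.258, 0.1696]
ee_rot: [[-0.999, -0.041, -0.0], [-0.041, 0.999, -0.0], [0.0, -0.0, -1.0]]
force: [-0.4, -1.0, -0.9]
gripper_width: 0.0477
finger_force: 41.6
```

```bash
python3 - <<'E'
from h import *
np.set_printoptions(precision=4,suppress=True)
s=robot.get_state();p=np.array(s["position"]);R=np.array(s["ee_rot"]);k=robot.camera("wrist")
z=p[2]-.0161+.012
H,S,V=hsv(ortho(k,p[0],p[1],z,.06,.0005))
for th in (110,130):
    c,a,L,W=rect(None,(S<160)&(V>th)&(H>12),p[0],p[1],.06); print(c-p[:2],a-np.arctan2(-R[1,0],-R[0,0]),L,W)
r=robot.look_for("tile",k); print([(x["p"],np.array(x["location"])-p) for x in r])
go([.5160,-.0172,.175],.037)
E
```

```text
[-0.0011 -0.0001] -0.0031521484501502925 0.0789304434973146 0.05011577349938629
[-0.0007 -0.    ] -0.003152260145969109 0.0781904698734273 0.05009680165627809
[(0.76, array([-0.1265, -0.0228, -0.1576])), (0.57, array([-0.0073, -0.0016, -0.006 ]))]
shift cm [ -5.22 -27.74  -0.64] turn 0.003 q6 -1.24 tcp [0.4526 0.2579 0.1685] toolx [-0.999 -0.04   0.002] z [-0.002 -0.001 -1.   ]
```

Call:
arm_command([
  [0,-2,0,0],
  [0,-4,0,0],
  [0,-4,0,0],
  [0,-4,0,0],
  [0,-4,0,0],
  [-0.7,-4,0,0],
  [-1.5,-3.7,0,0],
  [-1.5,-1.5,1,0],
  [-1.3,-0.5,2,0],
  [-0.37,0,2,0],
  [0,0,2,0],
  [0,0,1,0],
])

```text
t: 14.93
position: [0.5159, -0.0166, 0.0863]
ee_rot: [[-0.999, -0.039, -0.005], [-0.039, 0.999, 0.001], [0.005, 0.001, -1.0]]
force: [-0.9, 0.4, -1.9]
gripper_width: 0.0475
finger_force: 41.6
```

Call:
arm_command([
  [0,0,1,0],
  [0,0,0.3,0],
  [0,0,0,0],
  [0,0,0,0],
])

```text
t: 15.27
position: [0.5177, -0.0166, 0.0778]
ee_rot: [[-0.999, -0.039, 0.001], [-0.039, 0.999, -0.0], [-0.001, -0.0, -1.0]]
force: [-0.5, 1.2, 0.3]
gripper_width: 0.0484
finger_force: 41.6
```

```bash
python3 -c "
from h import *
go([.5175,-.0170,.0605],.035)"
```

```text
shift cm [ 0.02 -0.04  1.73] turn 0.004 q6 -1.79 tcp [ 0.5177 -0.0166  0.0778] toolx [-0.999 -0.039 -0.001] z [ 0.001 -0.    -1.   ]
```

Call:
arm_command([
  [0.02,-0.04,0.8,0.004],
  [0,0,0.6,0],
  [0,0,0.3,0],
  [0,0,0.1,0],
  [0,0,0,0],
])

```text
t: 15.68
position: [0.5171, -0.017, 0.0589]
ee_rot: [[-0.999, -0.034, -0.001], [-0.034, 0.999, 0.0], [0.001, 0.0, -1.0]]
force: [-1.2, -0.5, -0.0]
gripper_width: 0.0484
finger_force: 41.6
```

Call:
arm_command([
  [0,0,0.08,0],
  [0,0,0.07,0],
  [0,0,0,0],
])

```text
t: 15.93
position: [0.5174, -0.0171, 0.0583]
ee_rot: [[-0.999, -0.034, 0.001], [-0.034, 0.999, -0.0], [-0.001, -0.0, -1.0]]
force: [-4.4, -0.5, 6.6]
gripper_width: 0.0481
finger_force: 42.4
```

Contact. Release, rise, check numerically.

Call:
arm_command([
  [0,0,0,0],
  [0,0,0,0],
  [0,0,0,0],
  [0,0,0,0],
  [0,0,-1,0],
  [0,0,-3,0],
  [0,0,-4,0],
  [0,0,-4,0],
  [0,0,-1,0],
  [0,0,0,0],
], gripper=7)

```text
t: 16.77
position: [0.5185, -0.0173, 0.1921]
ee_rot: [[-0.999, -0.034, 0.006], [-0.034, 0.999, -0.001], [-0.006, -0.001, -1.0]]
force: [0.8, 1.2, -0.4]
gripper_width: 0.0699
finger_force: 0.0
```

```bash
python3 - <<'E'
from h import *
np.set_printoptions(precision=4,suppress=True)
for n in ("wrist","side"):
    k=robot.camera(n)
    for z in (.054,):
        H,S,V=hsv(ortho(k,.5170,-.017,z))
        for th in (120,150): print(n,*rect(None,(S<150)&(V>th)&(H>14),.5170,-.017))
k=robot.camera("side"); 
# loupe: handle (black) and rim
x,y=.50,-.255
o=ortho(k,x,y,.016,.13); H,S,V=hsv(o); print("handle",*rect(None,V<60,x,y,.13))
print("lens+rim",*rect(None,(S<60)&(V>110),x,y,.13))
print([r["location"] for r in robot.look_for("loupe",k)])
print([r["location"] for r in robot.look_for("loupe_grip",k)])
go([.47,-.256,.19],0)
E
```

```text
wrist [ 0.5168 -0.0173] 0.036020756 0.07935838 0.050966915
wrist [ 0.5169 -0.0172] 0.03446889 0.07841888 0.050314944
side [ 0.5206 -0.0214] 0.03656912 0.08257891 0.06356724
side [ 0.5204 -0.0208] 0.04542303 0.08050776 0.062617175
handle [ 0.4654 -0.2556] -0.049040437 0.08881029 0.025601082
lens+rim [ 0.5575 -0.2548] -1.1920929e-07 0.055000007 0.051499993
[[0.5371, -0.2594, 0.0112], [0.8459, -0.0472, 0.0107]]
[[0.8465, -0.048, 0.0136], [0.5332, -0.2573, 0.0128]]
shift cm [  5.49 -23.73  -0.34] turn 0.034 q6 -1.79 tcp [ 0.5168 -0.017   0.1866] toolx [-0.999 -0.034  0.002] z [-0.002  0.    -1.   ]
```

The tile is at (0.5169, -0.0172), yaw 0.035, size right: flush on the plate. Now to the loupe.

Call:
arm_command([
  [1,-2,0,0],
  [1.5,-4,0,0.034],
  [1,-4,0,0],
  [0.5,-4,0,0],
  [0,-4,0,0],
  [0,-3.5,0,0],
  [0,-2,0,0],
  [0,-0.3,0,0],
  [0,0,0,0],
  [0,0,0,0],
])

```text
t: 17.85
position: [0.4794, -0.2544, 0.1869]
ee_rot: [[-1.0, 0.0, -0.001], [0.0, 1.0, 0.001], [0.001, 0.001, -1.0]]
force: [0.9, 0.2, 0.7]
gripper_width: 0.0698
finger_force: 0.0
```

```bash
python3 - <<'E'
from h import *
np.set_printoptions(precision=4,suppress=True)
k=robot.camera("wrist")
x,y=.50,-.255
for nm,f in (("handle",lambda H,S,V:V<60),("lens",lambda H,S,V:(S<60)&(V>110)),("rim",lambda H,S,V:((S<60)&(V>110))|((H>19)&(H<35)&(S>110)))):
    o=ortho(k,x,y,.016,.10); print(nm,*rect(None,f(*hsv(o)),x,y,.10))
for X in ([.56,-.255,.01],[.42,-.255,.01]): print(proj(k,X))
go([.4795,-.2555,.19],0)
E
```

```text
handle [ 0.4627 -0.2508] -0.03569913 0.08933591 0.017792236
lens [ 0.5537 -0.254 ] -1.5707964 0.055999994 0.053499997
rim [ 0.5529 -0.2543] 0.7378155 0.071336925 0.07005887
[260.9207 248.8857]
[260.8365 108.4461]
shift cm [ 0.01 -0.15 -0.28] turn 0.001 q6 -2.2 tcp [ 0.4796 -0.254   0.1872] toolx [-1.    -0.001  0.001] z [-0.001  0.001 -1.   ]
```

The loupe's handle measures 89 x 18 mm, yaw -0.036, with the rim centre at (0.5533, -0.2542), 91 mm from the handle's middle as it must be. The grip point is (0.4755, -0.2513).

Call:
arm_command([
  [0.41,0.27,1,0],
  [0,0,2.5,0.037],
  [0,0,3,0],
  [0,0,3,0],
  [0,0,2.5,0],
  [0,0,2,0],
  [0,0,1.2,0],
  [0,0,0.6,0],
  [0,0,0.4,0],
  [0,0,0,0],
], gripper=3.5)

```text
t: 18.73
position: [0.4758, -0.252, 0.0259]
ee_rot: [[-0.999, 0.036, 0.0], [0.036, 0.999, -0.0], [-0.0, -0.0, -1.0]]
force: [-0.0, -0.0, 1.2]
gripper_width: 0.0351
finger_force: 0.0
```

Call:
arm_command([
  [0,0,0.2,0],
  [0,0,0.2,0],
  [0,0,0.15,0],
  [0,0,0.1,0],
  [0,0,0.05,0],
  [0,0,0,0],
])

```text
t: 19.23
position: [0.4756, -0.2522, 0.0187]
ee_rot: [[-0.999, 0.037, -0.0], [0.037, 0.999, -0.0], [0.0, -0.0, -1.0]]
force: [0.1, 0.3, -0.1]
gripper_width: 0.035
finger_force: 0.0
```

Call:
arm_command([
  [0,0,0.1,0],
  [0,0,0.1,0],
  [0,0,0.1,0],
  [0,0,0,0],
])

```text
t: 19.57
position: [0.4755, -0.2522, 0.0155]
ee_rot: [[-0.999, 0.037, -0.0], [0.037, 0.999, 0.0], [0.0, 0.0, -1.0]]
force: [0.8, -0.3, 0.0]
gripper_width: 0.035
finger_force: 0.0
```

Call:
arm_command([
  [0,0,0,0],
  [0,0,0,0],
  [0,0,0,0],
  [0,0,0,0],
  [0,0,0,0],
  [0,0,0,0],
], gripper=1.2, squeeze=60)

```text
t: 20.07
position: [0.4757, -0.2523, 0.0159]
ee_rot: [[-0.999, 0.037, 0.0], [0.037, 0.999, -0.0], [-0.0, -0.0, -1.0]]
force: [-0.5, 0.4, 6.4]
gripper_width: 0.0161
finger_force: 59.3
```

Call:
arm_command([
  [0,0,-0.3,0],
  [0,0,-1,0],
  [0,0,-2,0],
  [0,0,-3,0],
  [0,0,-3,0],
  [0,0,-3,0],
  [0,0,-2.5,0],
  [0,0,-1.4,0],
  [0,0,-0.5,0],
  [0,0,0,0],
  [0,0,0,0],
])

```text
t: 20.98
position: [0.4753, -0.252, 0.1821]
ee_rot: [[-0.999, 0.037, -0.001], [0.037, 0.999, 0.0], [0.001, 0.0, -1.0]]
force: [-0.0, -0.2, -1.2]
gripper_width: 0.0165
finger_force: 58.7
```

```bash
python3 -c "
from h import *
s=robot.get_state(); print(s['gripper_width'],s['finger_force'],s['force'],s['torque'])
go([.439,-.0199,.183],.035)"
```

```text
0.016463626285794314 58.65136206150055 [-0.01766214 -0.16558715 -1.2376477 ] [0.02352777 0.02390527 0.01292945]
shift cm [ 4.48 23.06 -0.08] turn -0.072 q6 -2.16 tcp [ 0.4753 -0.252   0.1821] toolx [-0.999  0.037  0.001] z [-0.001  0.    -1.   ]
```

Call:
arm_command([
  [1,1,0,0],
  [1.5,2,0,0],
  [1.2,2.5,0,0],
  [0.78,2.5,0,0],
  [0,2.5,0,0],
  [0,2.5,0,-0.024],
  [0,2.5,0,-0.024],
  [0,2.5,0,-0.024],
  [0,2.2,0,0],
  [0,1.8,-0.08,0],
  [0,1,0,0],
  [0,0,0,0],
])

```text
t: 21.98
position: [0.4334, -0.0192, 0.1826]
ee_rot: [[-0.999, -0.037, -0.002], [-0.037, 0.999, 0.001], [0.002, 0.001, -1.0]]
force: [0.0, -0.8, -1.9]
gripper_width: 0.0164
finger_force: 58.7
```

```bash
python3 - <<'E'
from h import *
np.set_printoptions(precision=4,suppress=True)
go([.439,-.0199,.183],.035)
for n in ("scene","side"):
    k=robot.camera(n)
    q=proj(k,[.6166,-.0134,.175]).astype(int); r=12
    a=k["img"][q[1]-r:q[1]+r,q[0]-r:q[0]+r]; H,S,V=hsv(a); m=(S<70)&(V>170)
    nn,l,st,ce=cv2.connectedComponentsWithStats(m.astype(np.uint8))
    for i in range(1,nn):
        uv=ce[i]+q-r; o,d=ray(k,uv); t=np.dot(d[:2],np.array([.6166,-.0134])-o[:2])/(d[:2]@d[:2]); print(n,st[i][4],uv,o+t*d)
    for z in (.175,.183):
        H,S,V=hsv(ortho(k,.517,-.017,z,.07)); m=(H>17)&(H<35)&(S>110)&(V>90)
        print(n,z,*rect(None,m,.517,-.017,.07))
    print([np.array(r_["location"]) for r_ in robot.look_for("lens",k)])
k=robot.camera("wrist"); 
H,S,V=hsv(ortho(k,.517,-.017,.183,.07)); print("wrist",*rect(None,(H>17)&(H<35)&(S>110)&(V>90),.517,-.017,.07))
E
```

```text
shift cm [-0.56 -0.09 -0.04] turn 0.002 q6 -1.83 tcp [ 0.4334 -0.0192  0.1826] toolx [-0.999 -0.037  0.002] z [-0.002  0.001 -1.   ]
scene 6 [255.  180.5] [ 0.6167 -0.0115  0.1779]
scene 0.175 [ 0.5057 -0.0128] 0.8891908 0.07275506 0.07195653
scene 0.183 [ 0.5139 -0.013 ] 0.8891903 0.07205176 0.071179934
[array([ 0.5043, -0.0158,  0.1804]), array([ 0.8605, -0.0519,  0.0097])]
side 10 [271.4 159.1] [ 0.6172 -0.0136  0.1761]
side 0.175 [ 0.5181 -0.0066] 0.7853981 0.07212489 0.069650024
side 0.183 [ 0.5156 -0.0174] 0.7853981 0.07106422 0.06858937
[array([ 0.4974, -0.0252,  0.1799]), array([ 0.844 , -0.0428,  0.0102])]
wrist [ 0.476  -0.0199] -1.5167948 0.02712257 0.019282645
```

Call:
arm_command([
  [-0.15,-0.07,-0.05,0],
  [-0.2,-0.08,-0.05,0],
  [0,0,0,0],
  [0,0,0,0],
  [0,0,0,0],
  [0,0,0,0],
  [0,0,0,0],
  [0,0,0,0],
])

```text
t: 22.9
position: [0.4374, -0.022, 0.1845]
ee_rot: [[-0.999, -0.035, -0.0], [-0.035, 0.999, -0.0], [0.0, -0.0, -1.0]]
force: [-0.4, -0.4, -0.7]
gripper_width: 0.0163
finger_force: 58.7
```

```bash
python3 - <<'E'
from h import *
np.set_printoptions(precision=4,suppress=True)
s=robot.get_state(); print(s["position"],s["joint_vel"],s["finger_force"],s["t"])
cs={n:robot.camera(n) for n in ("scene","side")}
best=[]
for z in np.arange(.176,.192,.002):
    c=[rect(None,(H>17)&(H<35)&(S>110)&(V>90),.517,-.017,.07)[0] for H,S,V in (hsv(ortho(k,.517,-.017,z,.07)) for k in cs.values())]
    best.append((np.linalg.norm(c[0]-c[1]),z,(c[0]+c[1])/2))
print(min(best,key=lambda b:b[0]))
k=cs["side"]; H,S,V=hsv(ortho(k,.517,-.017,.054)); print(*rect(None,(S<150)&(V>120)&(H>14),.517,-.017))
E
```

```text
[ 0.4374 -0.022   0.1845] [-0.0006  0.0011  0.0001  0.0012  0.0014  0.0015] 58.7413215637207 22.9
(np.float32(0.002519151), np.float64(0.184), array([ 0.521 , -0.0184], dtype=float32))
[ 0.5208 -0.0215] 0.026660442 0.08231075 0.06353742
```

The lens is at about z 0.176, within 4 mm of over the tile, and still. Handing in.

```bash
python3 -c "
from rig import robot
print(robot.hand_in())"
```

```text
the job is handed in; nothing more can be done
None
```

I handed the job in at about 23 s with the plate and tile set squarely on the rest and the loupe held level about 4 mm off the tile's centre, its lens at about the pointer's height (z ≈ 0.176 m); no verdict came back, and I viewed 11 pictures, one over the limit of 10.

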